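Raise the anchor ring and clip the snap hook on it

ROBOT

A 6-joint arm with a two-finger parallel gripper is mounted at the origin on a cart in front of the work surface, level with it; the furniture and walls round the work are solid. World frame = base frame: x ahead of the robot, y to its left, z up, the work surface at z = 0. Lengths are in m, angles in rad, forces in N, time in s.
With the tool pointing down it reaches from about 0.425 to 0.95 m from the base axis. Payload 3.5 kg.
Tool frame: the origin (TCP) lies on the centre line of the jaws, within the pads' length; the fingertips stand 8 mm ahead of it and the grasp point (between the pads) lies 11 mm behind it; z points along the fingers, y is the line along which they close (so a half turn about z gives the same grasp; the last joint's range is limited). The gripper opens to 85 mm and grips with 20 to 120 N. Pads are 22 mm wide; open, the fingers measure 114 mm over their backs; the gripper's body (76 mm by 85 mm) begins 54 mm behind the grasp point. The pads swing forward as they close: fully open they stand 13 mm farther back than shut.
Start: joints at [-1.473, 0.286, 1.577, -0, 1.279, -0.15], TCP at [0.166, -0.654, 0.239] pointing down, gripper open.
Joint ranges: [-2.77, 2.77], [-0.9, 2.22], [0.21, 2.48], [-1.53, 4.67], [0.24, 2.81], [-2.84, 2.84]. Speed limits (rad/s): [2.79, 2.79, 3.14, 3.14, 3.14, 3.14].

INTERFACE

Orientations are given as a unit quaternion [x, y, z, w].
In Python, from plant import ctrl gives the robot as it stands. The module is installed in compiled form; this text tells all that it offers.
- The arm moves only by the tool send_rows, never from a script. Its argument "steps" is a list of rows, each a list of 5 numbers: the shift along the tool's x, y, z in m, then the turn about the tool's z in degrees, then the opening, from -1 (shut) to 1 (fully open). A call has 1 to 12 rows; each row is the pose to reach, as a shift and turn from the pose commanded when the call began, along the tool's axes at that moment; what a row does not reach only later rows make up. A row lasts 1/10 s, in which the tool goes at most 50 mm and 8.59 degrees, less where a joint would pass 70% of its speed; a pose out of reach is approached as far as the arm can. A call with a gripper value outside its range is refused whole. The fingers move at their own pace and stop on an object; "squeeze" is the grip in N (left out, the last holds). Time passes only in rows, so rows that repeat a pose let the fingers close. It gives the time, the measured TCP pose, the force, the opening and the grip force at its end, in the units of the state.
- ctrl.get_state(): the state, without advancing time (a new reading comes with each control period).
- ctrl.read_camera(name): name is "scene" or "top"; returns the picture (480x640x3 uint8, red, green, blue); there is no depth.
- ctrl.calibration(name): a dict with "intrinsics" (3x3 intrinsics, pixels), "k1" (the pictures are not rectified: a ray, as slopes to the right and down, at radius r is drawn at 1 + k1 r^2 times it, then the intrinsics apply), "extrinsics" (4x4, takes a point from world to camera coordinates). Camera axes: x right, y up, looking along -z (the intrinsics and any distortion apply to the point x, -y, -z); pixel columns grow to the right and rows downward; lengths in m; the calibration is good to about 2 mm. A picture is of the moment at which its call begins. calibration takes no time and is no camera call.
- ctrl.sign_off(): hands the job in; it is judged then, once.
The state is a dict: "time": time; "qpos": joint angles; "dq": joint speeds; "joint_efforts": joint torques, N m; "eef_pos": TCP position; "tcp_rot": TCP orientation; "contact_force": force on the tool from outside, world axes, zero at the start; "wrist_torque": the same for the moment, N m; "opening": opening from 0.0 (shut) to 1.0 (fully open); "finger_force": force on a finger pad.
Only numpy, scipy, OpenCV 4.12 (cv2) and the standard library are available. Lean on these libraries where they do the work, as an engineer would, in place of code of your own. Each camera call takes 0.05 s, during which the arm holds its last target. There are 200 camera calls.

TASK

Fold the bench anchor's ring up and over towards the robot until it stays leaning on its stops by itself. Then push the snap hook's sprung gate against one of the ring's two straight legs until the gate snaps shut behind it, give the hook a gentle tug by its grip, pulling the ring against its stops, to check that it holds, and leave it hanging on the raised ring. Do not use heavy force, and leave the other things on the bench as they stand.

Things in the scene. Friction and masses are not known exactly. Their poses are not given: they have to be found in the camera images.
- anchor: Dark steel bench anchor, bolted down: plate 80 (x) x 124 (y) x 8 mm, origin at the centre of its underside on the bench. A hinge pin runs along its y axis, 24 mm above the origin, between two lugs (33 mm high, at y = +-48 mm). Two stop tabs 37 mm high stand 17 mm on the -x side of the pin at y = +-30 mm. -x points roughly to the robot.
- ring_mount: Sleeve on the hinge pin that carries the folding ring. Origin on the pin. It slides along the pin (the anchor's y) with little friction: 12 mm of side play in all, +-6 mm about the anchor's middle, anywhere at the start, so the ring gives way sideways until it meets the end of its play.
- ring (a joint): Fold angle of the ring, rad. 0: lying on the far (+x) side, 0.2 rad above level (bar 39 mm above the bench); 1.37: upright, its balance point; 1.87: on its stops, leaning 0.5 rad past upright to the -x (robot) side. Below 1.37 it falls back, above it falls on to the stops; little friction.
- ring_bar (a point): Middle of the ring's outer cross bar, 75 mm from the pin, on a circle about it. The ring is a square bail of round steel bar 8 mm thick; cross bar along y, straight for +-16 mm from here. Axes turn with the ring: z from the pin along the legs to the bar, y along the pin; on its stops x points away from the robot and 0.5 rad upward.
- leg_left (a point): Point on the axis of the ring's straight +y leg, 52 mm from the pin: a good place for the hook. The two legs run from the pin to the cross bar, 60 mm apart between centres, 8 mm thick. Axes as ring_bar.
- leg_right (a point): The same on the -y leg.
- hook_grip (a point): Centre of the grey plastic grip of the loose snap hook (130 g): 52 long (x) x 20 wide (y) x 22 mm high (z), lying on the bench, so this point is 11 mm above it. x points from the grip to the bow, z up, y to the left, away from the mouth. Take it across y.
- hook_bight (a point): Middle of the space inside the hook, 64 mm from hook_grip along +x; axes as hook_grip. From here: spine's inner face at y = +11 mm, bow's at x = +15 mm, nose on the -y side with its inner face at y = -9 mm and tip at x = -1 mm. Mouth on the -y side, 17 mm wide, from x = -18 (shoulder) to -1 mm, closed by the gate (6 mm bar at y = -13 mm).
- gate (a joint): Angle of the hook's sprung gate, hinged at the shoulder (x = -19, y = -13 mm from hook_bight), 21 mm long; 0 shut, 1.15 fully inward. A spring shuts it: it takes 2 N at its tip or 4 N half-way along to start, 5 to 9 N to push it over a leg; it cannot open outward.
- snap_hook: The whole loose snap hook with its gate, 128 x 42 x 22 mm, of 10 mm round steel bar in the grip's mid plane; origin on the underside, 44 mm ahead of the grip's centre. A leg enters the mouth square to the hook's plane and slips into the bow when the hook is drawn back by its grip; then the gate shuts.
- check_weight: Bystander: metal weight, 23 mm wide, 48 mm high; origin at the centre of its underside.
- low_jar: Bystander: white jar, 69 mm wide, 75 mm high; origin at the centre of its underside.
- glass_beaker: Bystander: glass beaker, 53 mm wide, 69 mm high; origin at the centre of its underside.

How it is judged:
By the outcome, as a careful person would: the job done as asked, in the order asked, and still so for the second after the job is handed in, with the robot touching nothing.
It also fails if it takes over 64 s, if anything falls off the work surface, if the arm or the gripper's body presses on something with over 40 N, if the wrist force passes 120 N, or if a joint passes its speed limit or range.

## Working session

There is one attempt and no reset: what is moved stays moved. The work goes in short steps, Python scripts to look and compute and a tool call to move; the robot and the scene stay as the last step left them, time stands still between calls to the robot, and variables do not carry over. Pictures are saved under pics/ and viewed, at most 10 in all, crops included, and the job is handed in when it is done.

Besides the shell and the picture viewer there is one more tool, called after "Call:" as name([rows], argument=value, ...), one row to a line, values as JSON. send_rows: Moves the arm, as the interface text tells. Its arguments: {"type":"object","properties":{"steps":{"type":"array","items":{"type":"array","items":{"type":"number"}}},"squeeze":{"type":"number"}},"required":["steps"]}

```bash
mkdir -p pics
cat > h.py <<'E'
import numpy as np, cv2
from plant import ctrl
def pic(n,f):
    im=ctrl.read_camera(n); cv2.imwrite('pics/'+f,im[:,:,::-1]); return im
def ray(n,u,v,cal=None):
    c=cal or ctrl.calibration(n); K=np.array(c['intrinsics']);E=np.array(c['extrinsics'])
    d=np.array([(u-K[0,2])/K[0,0],(v-K[1,2])/K[1,1]]);s=d.copy()
    for _ in range(30): s=d/(1+c['k1']*(s@s))
    r=E[:3,:3].T@np.array([s[0],-s[1],-1]); o=-E[:3,:3].T@E[:3,3]
    return o,r/np.linalg.norm(r)
def atz(n,u,v,z):
    o,r=ray(n,u,v); return o+r*(z-o[2])/r[2]
def tri(*os):
    A=0;b=0
    for o,r in os:
        P=np.eye(3)-np.outer(r,r);A=A+P;b=b+P@o
    return np.linalg.solve(A,b)
def proj(n,p):
    c=ctrl.calibration(n);K=np.array(c['intrinsics']);E=np.array(c['extrinsics'])
    q=E[:3,:3]@np.array(p)+E[:3,3]; s=np.array([q[0],-q[1]])/-q[2]; s=s*(1+c['k1']*(s@s))
    return np.array([K[0,0]*s[0]+K[0,2],K[1,1]*s[1]+K[1,2]])
E
python3 - <<'E'
from h import *
np.set_printoptions(precision=4,suppress=True)
for n in('scene','top'):
    pic(n,n+'0.png');c=ctrl.calibration(n);E=np.array(c['extrinsics']);print(n,c['k1'],np.array(c['intrinsics']),-E[:3,:3].T@E[:3,3],E)
print(ctrl.get_state())
E
```

```text
scene 0.0026282380646150683 [[512.4216   0.     317.0235]
 [  0.     512.4216 240.975 ]
 [  0.       0.       1.    ]] [-0.0041  0.5054  0.8506] [[-0.7297 -0.6838 -0.0015  0.3438]
 [ 0.4899 -0.5243  0.6966 -0.3255]
 [-0.477   0.5076  0.7175 -0.8687]
 [ 0.      0.      0.      1.    ]]
top 0.0423192042294571 [[474.9968   0.     321.5128]
 [  0.     474.9968 238.1978]
 [  0.       0.       1.    ]] [ 0.343  -0.0237  1.1874] [[-0.0247 -0.9997 -0.0092 -0.0044]
 [ 0.9833 -0.0259  0.18   -0.5516]
 [-0.1802 -0.0046  0.9836 -1.1063]
 [ 0.      0.      0.      1.    ]]
{'time': 0.1, 'qpos': array([-1.473 ,  0.2871,  1.578 ,  0.    ,  1.2786, -0.15  ]), 'dq': array([ 0.0006, -0.0014, -0.003 ,  0.0005,  0.0017, -0.0001]), 'joint_efforts': array([  0.0005, -40.7299, -29.37  ,  -0.0002,   0.0034,  -0.    ]), 'eef_pos': array([ 0.1655, -0.6538,  0.2381]), 'tcp_rot': array([ 0.9923,  0.1236,  0.    , -0.0011]), 'contact_force': array([-0.7548, -0.4028,  0.2278]), 'wrist_torque': array([ 0.0435,  0.0192, -0.002 ]), 'finger_force': 0.0, 'opening': 0.9981972687121836}
```

View pics/scene0.png

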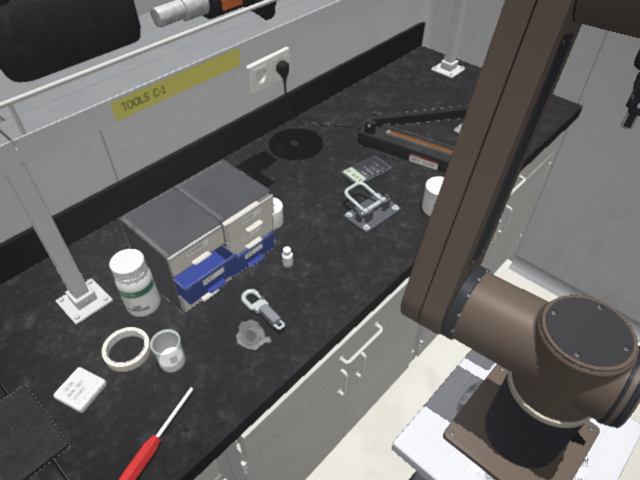

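View pics/top0.png

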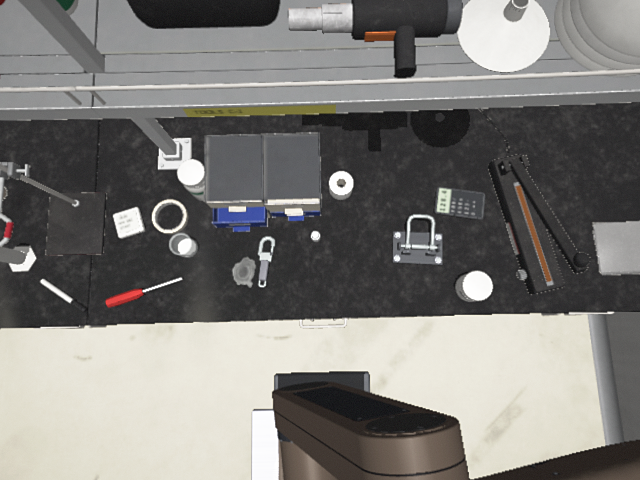

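The scene view shows the hook at about (262,310) and the anchor at (370,205). In the top view the hook is at (265,262), the anchor at (418,240), and the check weight at (316,236). Next, an enlarged composite.

```bash
cat >> h.py <<'E'
def tile(specs,f,s=5,w=80,h=60):
    out=[]
    for im,u,v in specs:
        c=im[v:v+h,u:u+w]; c=cv2.resize(c,None,fx=s,fy=s,interpolation=cv2.INTER_CUBIC)
        c=np.clip(c.astype(float)*1.5,0,255).astype(np.uint8)
        for k in range(0,w,10):
            cv2.line(c,(k*s,0),(k*s,6),(0,255,255),1); cv2.putText(c,str(u+k),(k*s,16),0,.33,(0,255,255),1)
        for k in range(0,h,10):
            cv2.line(c,(0,k*s),(6,k*s),(0,255,255),1); cv2.putText(c,str(v+k),(8,k*s+4),0,.33,(0,255,255),1)
        out.append(c)
    rows=[np.hstack(out[i:i+2]) for i in range(0,len(out),2)]
    cv2.imwrite('pics/'+f,np.vstack(rows))
E
python3 - <<'E'
from h import *
t=cv2.imread('pics/top0.png');s=cv2.imread('pics/scene0.png')
tile([(t,225,230),(t,380,208),(s,225,278),(s,335,172)],'tile0.png')
E
```

```text
(no output)
```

View pics/tile0.png

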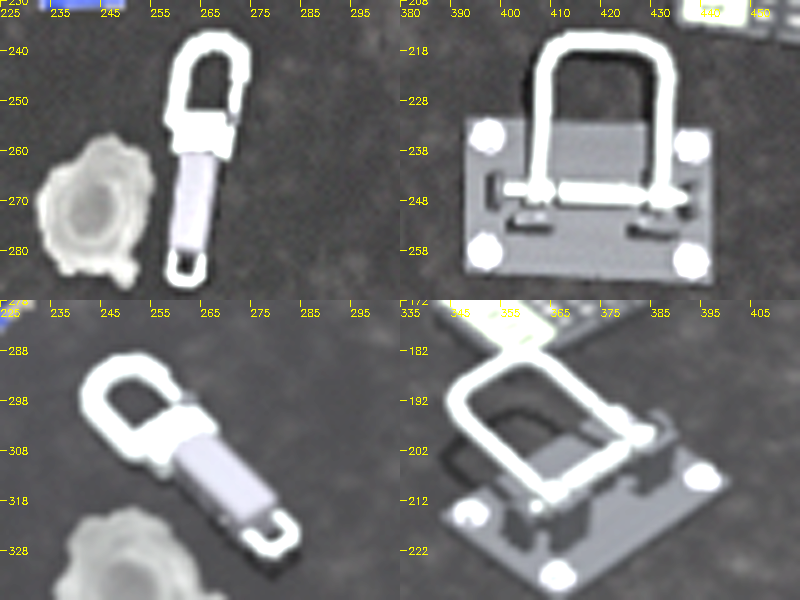

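Run:
```python
from h import *
np.set_printoptions(precision=4,suppress=True)
T=lambda x,y,u,v:(x/5+u-.5,y/5+v-.5)
g=T(193,201,225,230);gs=T(227,178,225,278)
print('grip tri(z~.022)',tri(ray('top',*g),ray('scene',*gs)),atz('top',*g,.022),atz('scene',*gs,.022))
b=T(215,36,225,230);bs=T(104,72,225,278)
print('bow top pt',atz('top',*b,.016), 'tail',atz('top',*T(186,280,225,230),.011))
a,c=T(198,154,225,230),T(190,249,225,230)
print('axis',atz('top',*a,.022),atz('top',*c,.022))
P=[atz('top',*T(x,y,380,208),.008) for x,y in((67,119),(312,129),(312,283),(67,270))]
print('plate',np.array(P),np.mean(P,0))
Ps=[atz('scene',*T(x,y,335,172),.008) for x,y in((40,218),(177,110),(330,181),(160,295))]
print('plate scene',np.array(Ps),np.mean(Ps,0))
for n,z,p,q in(('pinL',.024,(140,190),(155,190)),('pinR',.024,(261,196),(237,134)),):
    o=tri(ray('top',*T(*p,380,208)),ray('scene',*T(*q,335,172)));print(n,o,atz('top',*T(*p,380,208),z),atz('scene',*T(*q,335,172),z))
print('bar',atz('top',*T(207,40,380,208),.041))
print('lugs',atz('top',*T(94,190,380,208),.033),atz('top',*T(286,197,380,208),.033))
# bystanders (bases approx)
for n,u,v,z in(('weight',316,236,.048),('jar',475,284,.075),('beaker',183,243,.069),('blue',291,215,.05),('silver',243,270,.01),('box edge',292,205,.12)):print(n,atz('top',u,v,z))
```

```text
grip tri(z~.022) [0.4811 0.1275 0.019 ] [0.4814 0.1276 0.022 ] [0.4787 0.1285 0.022 ]
bow top pt [0.565  0.1171 0.016 ] tail [0.4435 0.1325 0.011 ]
axis [0.5047 0.125  0.022 ] [0.4577 0.1291 0.022 ]
plate [[ 0.572  -0.1989  0.008 ]
 [ 0.5636 -0.3214  0.008 ]
 [ 0.4857 -0.3159  0.008 ]
 [ 0.4953 -0.1949  0.008 ]] [ 0.5291 -0.2578  0.008 ]
plate scene [[ 0.5706 -0.196   0.008 ]
 [ 0.5727 -0.3031  0.008 ]
 [ 0.4845 -0.3128  0.008 ]
 [ 0.4949 -0.1946  0.008 ]] [ 0.5307 -0.2516  0.008 ]
pinL [ 0.5305 -0.2305  0.0284] [ 0.5321 -0.2307  0.024 ] [ 0.5325 -0.235   0.024 ]
pinR [ 0.5265 -0.2893  0.0284] [ 0.5276 -0.29    0.024 ] [ 0.529  -0.2938  0.024 ]
bar [ 0.6034 -0.2648  0.041 ]
lugs [ 0.5313 -0.2066  0.033 ] [ 0.5254 -0.3001  0.033 ]
weight [ 0.5575 -0.0051  0.048 ]
jar [ 0.4293 -0.3722  0.075 ]
beaker [0.5449 0.3123 0.069 ]
blue [0.6113 0.055  0.05  ]
silver [0.4834 0.1791 0.01  ]
box edge [0.6184 0.0476 0.12  ]
```

Run:
```python
from h import *
np.set_printoptions(precision=4,suppress=True)
t=cv2.imread('pics/top0.png');s=cv2.imread('pics/scene0.png')
tile([(t,225,245),(s,225,305)],'lump.png',s=8,w=50,h=50)
T=lambda x,y,u,v:(x/5+u-.5,y/5+v-.5)
print('lump', tri(ray('top',*T(92,207,225,230)),ray('scene',*T(128,275,225,278))))
print('weight', tri(ray('top',316,236),ray('scene',287.5,250)))
```

```text
lump [0.4816 0.18   0.0072]
weight [ 0.56   -0.004   0.0421]
```

View pics/lump.png

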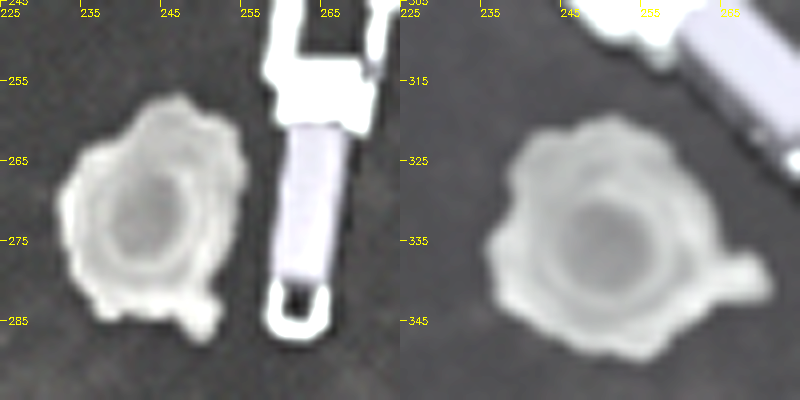

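The "lump" is a flat stain with no height, and the bystander heights agree with the text. I'll add a helper that converts world targets to tool shifts.

```bash
cat >> h.py <<'E'
def psi():
    from scipy.spatial.transform import Rotation as R
    m=R.from_quat(ctrl.get_state()['tcp_rot']).as_matrix();return np.arctan2(m[1,0],m[0,0])
def shift(*tg,p0=None,ps=None):
    "tg: (x,y,z,psi_deg); from the current pose, or p0/ps(rad)"
    s=ctrl.get_state();p=s['eef_pos'] if p0 is None else np.array(p0);a=psi() if ps is None else ps
    for x,y,z,d in tg:
        e=np.array([x,y,z])-p
        print('%.4f %.4f %.4f %.2f'%(e[0]*np.cos(a)+e[1]*np.sin(a),e[0]*np.sin(a)-e[1]*np.cos(a),-e[2],(np.degrees(a)-d+180)%360-180))
def st():
    s=ctrl.get_state();print('t%.2f'%s['time'],s['eef_pos'].round(4),'psi%.1f'%np.degrees(psi()),'F',s['contact_force'].round(1),'op%.2f ff%.1f'%(s['opening'],s['finger_force']))
E
python3 -c "
from h import *
st();shift((.603,-.265,.13,86.2))"
```

```text
t0.10 [ 0.1655 -0.6538  0.2381] psi14.2 F [-0.8 -0.4  0.2] op1.00 ff0.0
0.5195 -0.2696 0.1081 -72.00
```

Call:
send_rows([
  [0.5195,-0.2696,0.02,-72,-0.2],
  [0.5195,-0.2696,0.02,-72,-0.2],
  [0.5195,-0.2696,0.02,-72,-0.2],
  [0.5195,-0.2696,0.02,-72,-0.2],
  [0.5195,-0.2696,0.02,-72,-0.2],
  [0.5195,-0.2696,0.02,-72,-0.2],
  [0.5195,-0.2696,0.02,-72,-0.2],
  [0.5195,-0.2696,0.02,-72,-0.2],
  [0.5195,-0.2696,0.02,-72,-0.2],
  [0.5195,-0.2696,0.02,-72,-0.2],
  [0.5195,-0.2696,0.02,-72,-0.2],
  [0.5195,-0.2696,0.02,-72,-0.2],
], squeeze=20)

```text
time: 1.3
eef_pos: [0.6047, -0.2628, 0.2185]
tcp_rot: [0.73, 0.684, 0.0, -0.001]
contact_force: [-0.2, 0.1, -0.6]
opening: 0.399
finger_force: 0.0
```

```bash
python3 -c "
from h import *
T=lambda x,y,u,v:(x/5+u-.5,y/5+v-.5)
print(tri(ray('top',*T(207,40,380,208)),ray('scene',*T(84,75,335,172))))
st()"
```

```text
[ 0.60456924 -0.26615227  0.0352322 ]
t1.30 [ 0.6047 -0.2628  0.2185] psi86.3 F [-0.2  0.1 -0.6] op0.40 ff0.0
```

Call:
send_rows([
  [0,0,0.05,0,-0.2],
  [0,0,0.1,0,-0.2],
  [0,0,0.14,0,-0.2],
  [0,0,0.165,0,-0.2],
  [0,0,0.188,0,-0.2],
  [0,0,0.188,0,-0.2],
  [0,0,0.188,0,-0.2],
])

```text
time: 2.0
eef_pos: [0.6028, -0.2654, 0.031]
tcp_rot: [0.73, 0.683, -0.0, -0.001]
contact_force: [0.2, 0.4, -0.1]
opening: 0.4
finger_force: 0.0
```

Call:
send_rows([
  [0,0,0,0,-1],
  [0,0,0,0,-1],
  [0,0,0,0,-1],
  [0,0,0,0,-1],
  [0,0,0,0,-1],
  [0,0,0,0,-1],
])

```text
time: 2.6
eef_pos: [0.6021, -0.2658, 0.0327]
tcp_rot: [0.73, 0.683, -0.001, -0.001]
contact_force: [-4.8, 0.7, 2.9]
opening: 0.085
finger_force: 20.6
```

Call:
send_rows([
  [0,-0.0044,-0.0143,0,-1],
  [0,-0.0116,-0.0274,0,-1],
  [0,-0.0212,-0.0389,0,-1],
  [0,-0.033,-0.0482,0,-1],
  [0,-0.0463,-0.055,0,-1],
  [0,-0.0608,-0.059,0,-1],
  [0,-0.0757,-0.0601,0,-1],
  [0,-0.0905,-0.0581,0,-1],
  [0,-0.1013,-0.0548,0,-1],
  [0,-0.1067,-0.0523,0,-1],
  [0,-0.1067,-0.0523,0,-1],
])

```text
time: 3.7
eef_pos: [0.4969, -0.2599, 0.0877]
tcp_rot: [0.73, 0.683, -0.0, 0.002]
contact_force: [-3.1, 0.1, 9.1]
opening: 0.084
finger_force: 21.3
```

Call:
send_rows([
  [0,0,0,0,-0.4],
  [0,0,0,0,-0.4],
  [0,0,0,0,-0.4],
  [0,0,-0.05,0,-0.4],
  [0,0,-0.1,0,-0.4],
  [0,0,-0.1,0,-0.4],
])

```text
time: 4.3
eef_pos: [0.5006, -0.2613, 0.1924]
tcp_rot: [0.73, 0.683, 0.001, 0.008]
contact_force: [1.3, -0.7, 1.4]
opening: 0.296
finger_force: 0.0
```

```bash
python3 -c "
from h import *
st();shift((.481,.1275,.19,174.5))"
```

```text
t4.30 [ 0.5006 -0.2613  0.1924] psi86.2 F [ 1.3 -0.7  1.4] op0.30 ff0.0
0.3866 -0.0452 0.0024 -88.28
```

Call:
send_rows([
  [0.3866,-0.0452,0,-88.3,-0.2],
  [0.3866,-0.0452,0,-88.3,-0.2],
  [0.3866,-0.0452,0,-88.3,-0.2],
  [0.3866,-0.0452,0,-88.3,-0.2],
  [0.3866,-0.0452,0,-88.3,-0.2],
  [0.3866,-0.0452,0,-88.3,-0.2],
  [0.3866,-0.0452,0,-88.3,-0.2],
  [0.3866,-0.0452,0,-88.3,-0.2],
  [0.3866,-0.0452,0,-88.3,-0.2],
  [0.3866,-0.0452,0,-88.3,-0.2],
  [0.3866,-0.0452,0,-88.3,-0.2],
  [0.3866,-0.0452,0,-88.3,-0.2],
])

```text
time: 5.5
eef_pos: [0.4769, 0.1306, 0.1831]
tcp_rot: [0.048, 0.999, -0.0, -0.0]
contact_force: [-0.4, 0.4, -0.2]
opening: 0.407
finger_force: 0.0
```

```bash
python3 -c "
from h import *
st()
t=pic('top','top1.png');s=pic('scene','scene1.png');st();shift((.481,.1275,.012,174.5))
B=lambda a:a[:,:,::-1]
tile([(B(t),225,230),(B(t),380,208),(B(s),225,278),(B(s),335,172)],'tile1.png')"
```

```text
t5.50 [0.4769 0.1306 0.1831] psi174.5 F [-0.4  0.4 -0.2] op0.41 ff0.0
t5.60 [0.477  0.1303 0.1833] psi174.4 F [-0.4 -0.5  0.1] op0.40 ff0.0
-0.0043 -0.0024 0.1713 -0.05
```

View pics/tile1.png

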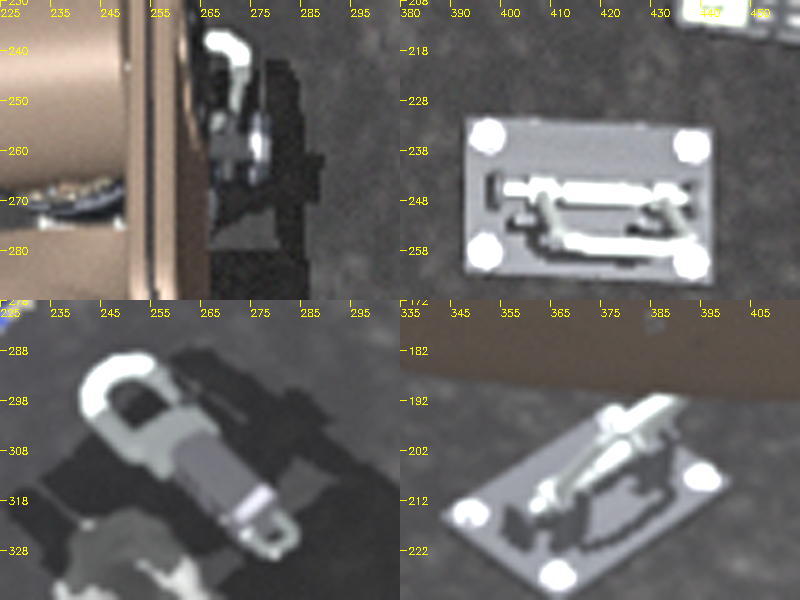

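Call:
send_rows([
  [-0.0035,-0.002,0.05,0,-0.2],
  [-0.0035,-0.002,0.1,0,-0.2],
  [-0.0035,-0.002,0.14,0,-0.2],
  [-0.0035,-0.002,0.16,0,-0.2],
  [-0.0035,-0.002,0.169,0,-0.2],
  [-0.0035,-0.002,0.169,0,-0.2],
  [-0.0035,-0.002,0.169,0,-0.2],
], squeeze=60)

```text
time: 6.3
eef_pos: [0.4817, 0.1279, 0.0159]
tcp_rot: [0.048, 0.999, 0.0, 0.001]
contact_force: [0.6, -0.1, -0.2]
opening: 0.395
finger_force: 0.0
```

Call:
send_rows([
  [0,0,0,0,-1],
  [0,0,0,0,-1],
  [0,0,0,0,-1],
  [0,0,0,0,-1],
  [0,0,0,0,-1],
])

```text
time: 6.8
eef_pos: [0.4821, 0.1282, 0.0165]
tcp_rot: [0.048, 0.999, 0.0, 0.002]
contact_force: [-0.8, 0.4, 6.1]
opening: 0.218
finger_force: 61.6
```

```bash
python3 -c "
from h import *
np.set_printoptions(precision=4,suppress=True)
T=lambda x,y,u,v:(x/5+u-.5,y/5+v-.5)
o=np.array([.529,-.257,0]);a=-.067
R=np.array([[np.cos(a),-np.sin(a),0],[np.sin(a),np.cos(a),0],[0,0,1]])
for n,x,y,z in(('pinL',141,190,.024),('legL',152,224,.0696),('pinR',263,196,.024),('legR',282,229,.0696),('bar',223,244,.0898)):
    p=atz('top',*T(x,y,380,208),z);print(n,p,R.T@(p-o))
st()
# approach pose: leg at anchor-frame guess
h=np.radians(-58.8);hx=np.array([np.cos(h),np.sin(h),0]);hy=np.array([-hx[1],hx[0],0])
leg=R@np.array([-.025,.027,.0696])+o;print('leg',leg,hx,hy)
t=leg-.0545*hx+.05*hy;t[2]=.18
print(t);shift((*t,121.2))"
```

```text
pinL [ 0.5321 -0.2312  0.024 ] [0.0014 0.026  0.024 ]
legL [ 0.5082 -0.2273  0.0696] [-0.0227  0.0282  0.0696]
pinR [ 0.5276 -0.291   0.024 ] [ 0.0008 -0.034   0.024 ]
legR [ 0.5043 -0.2884  0.0696] [-0.0225 -0.033   0.0696]
bar [ 0.495  -0.2559  0.0898] [-0.034  -0.0012  0.0898]
t6.80 [0.4821 0.1282 0.0165] psi174.5 F [-0.8  0.4  6.1] op0.22 ff61.6
leg [ 0.5059 -0.2284  0.0696] [ 0.518  -0.8554  0.    ] [0.8554 0.518  0.    ]
[ 0.5204 -0.1559  0.18  ]
-0.0653 -0.2791 -0.1635 53.30
```

Call:
send_rows([
  [0,0,-0.03,0,-1],
  [0,0,-0.08,0,-1],
  [0,0,-0.13,0,-1],
  [-0.01,-0.04,-0.163,8,-1],
  [-0.02,-0.08,-0.163,16,-1],
  [-0.03,-0.12,-0.163,24,-1],
  [-0.04,-0.16,-0.163,32,-1],
  [-0.05,-0.2,-0.163,40,-1],
  [-0.06,-0.24,-0.163,47,-1],
  [-0.065,-0.265,-0.163,53.3,-1],
  [-0.0653,-0.279,-0.163,53.3,-1],
  [-0.0653,-0.279,-0.163,53.3,-1],
])

```text
time: 8.0
eef_pos: [0.5182, -0.1571, 0.1773]
tcp_rot: [0.491, 0.871, -0.0, -0.0]
contact_force: [0.8, 1.4, -1.7]
opening: 0.22
finger_force: 60.7
```

```bash
python3 -c "
from h import *
t=pic('top','top2.png');s=pic('scene','scene2.png');st()
for n in('top','scene'):print(n,proj(n,ctrl.get_state()['eef_pos']))
B=lambda a:a[:,:,::-1]
tile([(B(t),365,195),(B(s),315,130)],'tile2.png',w=80,h=100)"
```

```text
t8.10 [ 0.5182 -0.1551  0.1772] psi121.3 F [-0.1  0.9 -0.8] op0.22 ff60.7
top [384.72277201 241.06806771]
scene [351.3240735  177.09694999]
```

View pics/tile2.png

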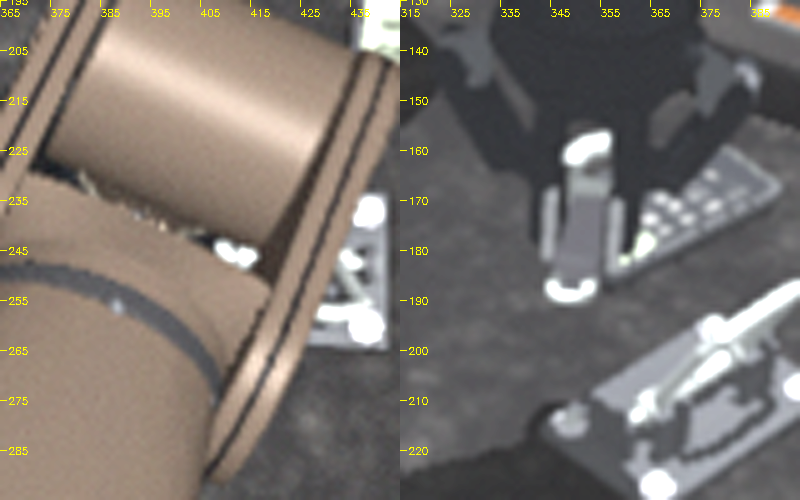

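```bash
python3 -c "
from h import *
np.set_printoptions(precision=4,suppress=True)
p=np.array([.5182,-.1551,.1772]);h=np.radians(-58.7);hx=np.array([np.cos(h),np.sin(h),0]);hy=np.array([-hx[1],hx[0],0])
for z in(.1717,.1757):
    q=atz('scene',348.5,189.5,z)-p;print('tail',q@hx,q@hy)
for u,v in((351,159),(357,159)):
    q=atz('scene',u,v,.1757)-p;print('bow far',q@hx,q@hy)
q=atz('top',415.5,247.5,.1757)-p;print('bow top',q@hx,q@hy)
print(proj('scene',p+hx*.0865-[0,0,.0055]),proj('scene',p-hx*.0415-[0,0,.0055]))
st()
h=np.radians(-83.8);hx=np.array([np.cos(h),np.sin(h),0]);hy=np.array([-hx[1],hx[0],0])
leg=np.array([.507,-.2275,.0696])
t=leg-.052*hx+.045*hy;t[2]=.18;t2=t.copy();t2[2]=.0751
print(t);shift((*t,96.2),(*t2,96.2))"
```

```text
tail -0.03409883777922837 5.339510688287609e-05
tail -0.03882198311058751 -0.0005549036074642683
bow far 0.06331937388210024 0.01083652203145262
bow far 0.06596684848798057 -0.0019239141636387604
bow top 0.0478924878777688 -0.04728060447826192
[357.4527 154.8393] [347.9322 191.8085]
t8.10 [ 0.5182 -0.1551  0.1772] psi121.3 F [-0.1  0.9 -0.8] op0.22 ff60.7
[ 0.5461 -0.1709  0.18  ]
-0.0280 0.0157 -0.0028 25.09
-0.0280 0.0157 0.1021 25.09
```

Call:
send_rows([
  [-0.01,0.005,0,8,-1],
  [-0.02,0.01,0,16,-1],
  [-0.028,0.0157,0,25,-1],
  [-0.028,0.0157,0.02,25,-1],
  [-0.028,0.0157,0.05,25,-1],
  [-0.028,0.0157,0.08,25,-1],
  [-0.028,0.0157,0.102,25,-1],
  [-0.028,0.0157,0.102,25,-1],
  [-0.028,0.0157,0.102,25,-1],
])

```text
time: 9.0
eef_pos: [0.5467, -0.1706, 0.0758]
tcp_rot: [0.667, 0.745, 0.0, -0.0]
contact_force: [0.4, 0.5, -1.8]
opening: 0.215
finger_force: 60.7
```

```bash
python3 -c "
from h import *
st()
t=pic('top','top3.png');s=pic('scene','scene3.png');st()
B=lambda a:a[:,:,::-1]
tile([(B(t),365,195),(B(s),325,145)],'tile3.png',w=80,h=80)"
```

```text
t9.00 [ 0.5467 -0.1706  0.0758] psi96.3 F [ 0.4  0.5 -1.8] op0.21 ff60.7
t9.10 [ 0.5479 -0.1717  0.0776] psi96.3 F [-0.2 -0.1 -1.1] op0.22 ff60.7
```

View pics/tile3.png

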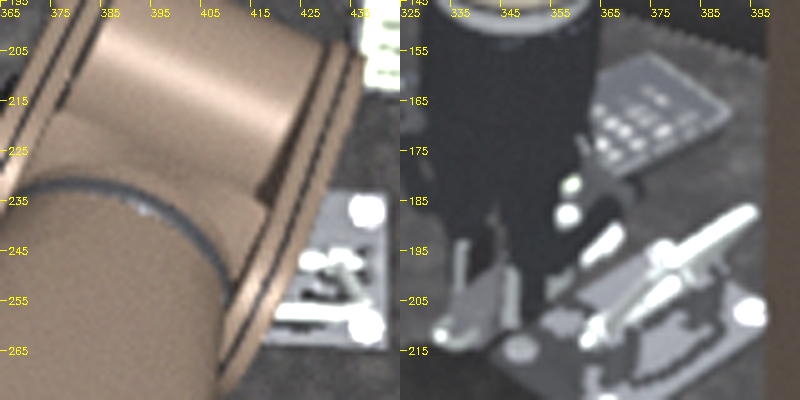

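Call:
send_rows([
  [0,-0.01,0,0,-1],
  [0,-0.018,0,0,-1],
  [0,-0.018,0,0,-1],
], squeeze=80)

```text
time: 9.4
eef_pos: [0.5276, -0.1739, 0.0761]
tcp_rot: [0.668, 0.744, -0.0, -0.0]
contact_force: [0.4, 0.2, -1.3]
opening: 0.21
finger_force: 83.3
```

Call:
send_rows([
  [0,-0.003,0,0,-1],
  [0,-0.006,0,0,-1],
  [0,-0.006,0,0,-1],
])

```text
time: 9.7
eef_pos: [0.523, -0.1747, 0.0759]
tcp_rot: [0.668, 0.744, 0.0, 0.001]
contact_force: [1.8, -0.3, -1.4]
opening: 0.21
finger_force: 83.4
```

Call:
send_rows([
  [0,-0.002,0,0,-1],
  [0,-0.004,0,0,-1],
  [0,-0.004,0,0,-1],
])

```text
time: 10.0
eef_pos: [0.5199, -0.1753, 0.0764]
tcp_rot: [0.668, 0.744, 0.0, 0.002]
contact_force: [4.5, -0.6, -0.3]
opening: 0.211
finger_force: 83.3
```

Call:
send_rows([
  [0,-0.002,0,0,-1],
  [0,-0.003,0,0,-1],
  [0,-0.003,0,0,-1],
])

```text
time: 10.3
eef_pos: [0.5174, -0.1759, 0.0768]
tcp_rot: [0.668, 0.745, 0.001, 0.002]
contact_force: [5.8, 0.2, 0.7]
opening: 0.213
finger_force: 83.5
```

Call:
send_rows([
  [0,-0.002,0,0,-1],
  [0,-0.003,0,0,-1],
  [0,-0.003,0,0,-1],
])

```text
time: 10.6
eef_pos: [0.5149, -0.1764, 0.0772]
tcp_rot: [0.668, 0.744, 0.001, 0.003]
contact_force: [5.8, 1.6, 1.2]
opening: 0.209
finger_force: 83.5
```

Call:
send_rows([
  [0,-0.002,0,0,-1],
  [0,-0.004,0,0,-1],
  [0,-0.004,0,0,-1],
])

```text
time: 10.9
eef_pos: [0.5107, -0.1761, 0.0772]
tcp_rot: [0.668, 0.744, 0.001, 0.002]
contact_force: [5.4, 3.0, 3.3]
opening: 0.211
finger_force: 83.7
```

Call:
send_rows([
  [0,-0.002,0,0,-1],
  [0,-0.003,0,0,-1],
  [0,-0.003,0,0,-1],
])

```text
time: 11.2
eef_pos: [0.5073, -0.176, 0.0767]
tcp_rot: [0.668, 0.744, 0.001, 0.001]
contact_force: [5.7, 3.6, 1.2]
opening: 0.211
finger_force: 83.7
```

Call:
send_rows([
  [0,-0.001,0,0,-1],
  [0,-0.003,0,0,-1],
  [0,-0.003,0,0,-1],
])

```text
time: 11.5
eef_pos: [0.5033, -0.1758, 0.0761]
tcp_rot: [0.668, 0.744, 0.001, -0.0]
contact_force: [2.9, 4.7, 1.7]
opening: 0.208
finger_force: 83.6
```

Call:
send_rows([
  [0.003,-0.001,0,0,-1],
  [0.007,-0.0015,0,0,-1],
  [0.011,-0.002,0,0,-1],
  [0.015,-0.002,0,0,-1],
  [0.015,-0.002,0,0,-1],
])

```text
time: 12.0
eef_pos: [0.4983, -0.1614, 0.075]
tcp_rot: [0.668, 0.744, -0.001, -0.001]
contact_force: [-0.1, -0.4, -1.1]
opening: 0.205
finger_force: 83.4
```

Call:
send_rows([
  [0.003,0,0,0,-1],
  [0.006,0,0,0,-1],
  [0.006,0,0,0,-1],
])

```text
time: 12.3
eef_pos: [0.4986, -0.1558, 0.0757]
tcp_rot: [0.668, 0.744, -0.0, 0.0]
contact_force: [0.1, -0.7, -1.9]
opening: 0.208
finger_force: 83.4
```

```bash
python3 -c "
from h import *
t=pic('top','top4.png');s=pic('scene','scene4.png');st()
B=lambda a:a[:,:,::-1]
tile([(B(t),385,205),(B(s),325,165)],'tile4.png',w=70,h=60)"
```

```text
t12.40 [ 0.4986 -0.1559  0.0756] psi96.2 F [ 0.6 -0.5 -1.2] op0.21 ff83.4
```

View pics/tile4.png

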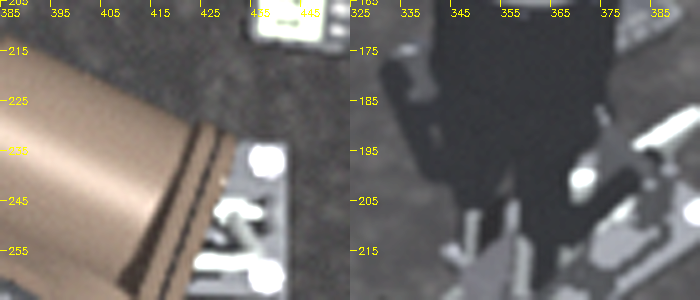

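Call:
send_rows([
  [0.003,0,0,0,-1],
  [0.005,0,0,0,-1],
  [0.005,0,0,0,-1],
])

```text
time: 12.7
eef_pos: [0.4985, -0.1509, 0.0759]
tcp_rot: [0.668, 0.744, 0.0, 0.001]
contact_force: [2.1, 0.2, -1.5]
opening: 0.208
finger_force: 83.3
```

Call:
send_rows([
  [0.002,0,0,0,-1],
  [0.004,0,0,0,-1],
  [0.004,0,0,0,-1],
])

```text
time: 13.0
eef_pos: [0.4985, -0.1482, 0.0763]
tcp_rot: [0.668, 0.745, -0.0, 0.002]
contact_force: [0.9, -3.5, -0.3]
opening: 0.209
finger_force: 83.3
```

```bash
python3 -c "
from h import *
st()
leg=np.array([.5063,-.2203,.076]);f=lambda d,r:(*(leg[:2]-r*np.array([np.cos(np.radians(d)),np.sin(np.radians(d))])),.0755,d+180)
for a,b in((-83.8,-53.8),(-53.8,-23.8)):
    print(a);A=f(a,.070);p=[f(a+(b-a)*k/5,.070) for k in range(1,6)]
    kw={} if a<-60 else dict(p0=A[:3],ps=np.radians(A[3]))
    shift(*p,**kw)"
```

```text
t13.00 [ 0.4985 -0.1482  0.0763] psi96.2 F [ 0.9 -3.5 -0.3] op0.21 ff83.3
-83.8
-0.0029 -0.0074 0.0008 -5.96
-0.0041 -0.0146 0.0008 -11.96
-0.0060 -0.0217 0.0008 -17.96
-0.0086 -0.0285 0.0008 -23.96
-0.0119 -0.0350 0.0008 -29.96
-53.8
-0.0004 -0.0073 -0.0000 -6.00
-0.0015 -0.0146 -0.0000 -12.00
-0.0034 -0.0216 -0.0000 -18.00
-0.0061 -0.0285 -0.0000 -24.00
-0.0094 -0.0350 -0.0000 -30.00
```

Call:
send_rows([
  [-0.003,-0.0074,0,-6,-1],
  [-0.004,-0.0146,0,-12,-1],
  [-0.006,-0.0217,0,-18,-1],
  [-0.006,-0.0217,0,-18,-1],
])

```text
time: 13.4
eef_pos: [0.4771, -0.1559, 0.0762]
tcp_rot: [0.544, 0.839, 0.0, 0.001]
contact_force: [1.7, -1.5, -0.7]
opening: 0.209
finger_force: 83.5
```

```bash
python3 -c "
from h import *
st()
leg=np.array([.5063,-.2203,.076]);f=lambda d,r:(*(leg[:2]-r*np.array([np.cos(np.radians(d)),np.sin(np.radians(d))])),.0755,d+180)
shift(*[f(-65.8+7*k,.070) for k in range(1,7)])"
```

```text
t13.40 [ 0.4771 -0.1559  0.0762] psi114.1 F [ 1.7 -1.5 -0.7] op0.21 ff83.5
-0.0012 -0.0083 0.0007 -7.05
-0.0028 -0.0167 0.0007 -14.05
-0.0054 -0.0248 0.0007 -21.05
-0.0089 -0.0326 0.0007 -28.05
-0.0134 -0.0399 0.0007 -35.05
-0.0187 -0.0466 0.0007 -42.05
```

Call:
send_rows([
  [-0.0012,-0.0083,0,-7,-1],
  [-0.0028,-0.0167,0,-14,-1],
  [-0.0054,-0.0248,0,-21,-1],
  [-0.0054,-0.0248,0,-21,-1],
])

```text
time: 13.8
eef_pos: [0.4569, -0.1707, 0.0762]
tcp_rot: [0.383, 0.924, 0.0, 0.001]
contact_force: [4.2, -0.2, 0.2]
opening: 0.212
finger_force: 83.6
```

Call:
send_rows([
  [0.002,0,0,0,-1],
  [0.003,0,0,0,-1],
  [0.003,0,0,0,-1],
])

```text
time: 14.1
eef_pos: [0.4563, -0.1692, 0.0768]
tcp_rot: [0.383, 0.924, -0.001, 0.003]
contact_force: [4.0, -3.4, 0.5]
opening: 0.213
finger_force: 83.4
```

Call:
send_rows([
  [0.0015,-0.001,0,0,-1],
  [0.003,-0.001,0,0,-1],
  [0.003,-0.001,0,0,-1],
])

```text
time: 14.4
eef_pos: [0.455, -0.1686, 0.0776]
tcp_rot: [0.383, 0.924, -0.001, 0.005]
contact_force: [7.1, -4.3, -0.6]
opening: 0.206
finger_force: 83.3
```

Call:
send_rows([
  [0.001,-0.001,0,0,-1],
  [0.0025,-0.002,0,0,-1],
  [0.0025,-0.002,0,0,-1],
  [0.0025,-0.002,0,0,-1],
  [0.0025,-0.002,0,0,-1],
])

```text
time: 14.9
eef_pos: [0.4535, -0.1687, 0.0785]
tcp_rot: [0.382, 0.924, -0.001, 0.008]
contact_force: [11.1, -3.7, 0.6]
opening: 0.208
finger_force: 83.3
```

Call:
send_rows([
  [-0.003,0.002,0,0,-1],
  [-0.006,0.003,0,0,-1],
  [-0.0085,0.004,0,0,-1],
  [-0.0085,0.004,0,0,-1],
])

```text
time: 15.3
eef_pos: [0.4573, -0.1696, 0.0754]
tcp_rot: [0.381, 0.924, 0.0, 0.0]
contact_force: [4.1, -0.8, 0.7]
opening: 0.211
finger_force: 83.5
```

Call:
send_rows([
  [-0.003,0.002,0,0,-1],
  [-0.0055,0.004,0.005,0,-1],
  [-0.0077,0.0057,0.01,0,-1],
  [-0.009,0.007,0.014,0,-1],
  [-0.009,0.007,0.014,0,-1],
])

```text
time: 15.8
eef_pos: [0.4674, -0.1705, 0.0601]
tcp_rot: [0.381, 0.925, 0.0, -0.002]
contact_force: [0.1, -0.0, -0.8]
opening: 0.208
finger_force: 83.4
```

Call:
send_rows([
  [0,0,0,0,-0.4],
  [0,0,0,0,-0.2],
  [0,0,0,0,0.0],
  [0,0,0,0,0.0],
  [0,0,0,0,0.0],
  [0,0,0,0,0.0],
])

```text
time: 16.4
eef_pos: [0.4684, -0.1711, 0.0618]
tcp_rot: [0.381, 0.925, -0.0, 0.0]
contact_force: [0.1, 0.3, -0.9]
opening: 0.499
finger_force: 0.0
```

Call:
send_rows([
  [0,0,-0.03,0,0],
  [0,0,-0.08,0,0],
  [0,0,-0.13,0,0],
  [0.05,0,-0.17,0,0],
  [0.1,0,-0.17,0,0],
  [0.15,0,-0.17,0,0],
  [0.2,0.05,-0.17,0,0],
  [0.2,0.1,-0.17,0,0],
  [0.2,0.15,-0.17,0,0],
  [0.2,0.2,-0.17,0,0],
  [0.2,0.2,-0.17,0,0],
])

```text
time: 17.5
eef_pos: [0.4689, 0.1147, 0.2318]
tcp_rot: [0.38, 0.925, 0.001, 0.0]
contact_force: [0.2, -0.2, 0.1]
opening: 0.5
finger_force: 0.0
```

```bash
python3 -c "
from h import *
t=pic('top','top5.png');s=pic('scene','scene5.png');st()
B=lambda a:a[:,:,::-1]
tile([(B(t),375,200),(B(s),325,160)],'tile5.png',w=80,h=90)"
```

```text
t17.60 [0.4684 0.1136 0.2315] psi135.4 F [-0.9 -0.4  0. ] op0.50 ff0.0
```

View pics/tile5.png

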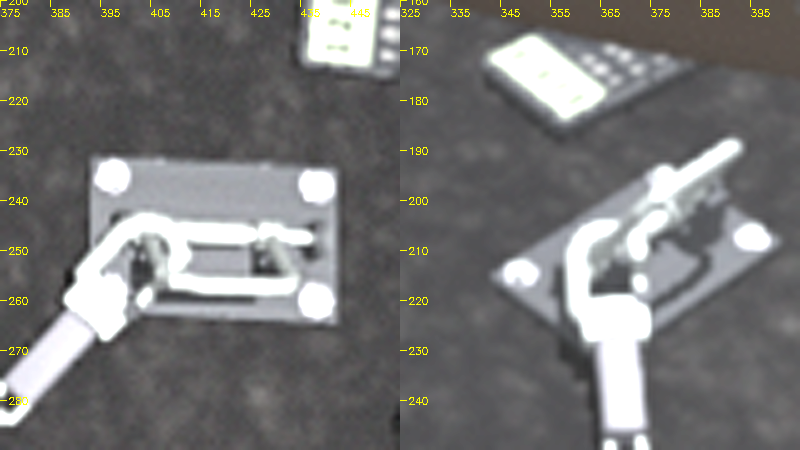

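The hook is round the left leg with its gate in line (scene crop, about (373,210)). The ring is on its stops and the bystanders are untouched, so I'm handing in.

```bash
python3 -c "
from h import *
print(ctrl.sign_off())"
```

```text
the job is handed in; nothing more can be done
None
```

The job is handed in at about 17.6 s of the 64 s allowed: the ring leans on its stops and the hook hangs on its left leg with the gate shut, as the last pictures show; it held a tug of about 12 N, and I kept clear of the other things on the bench.

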